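Load the trimming jig with a tank off the hanging rail

ROBOT

A 7-joint arm with a two-finger parallel gripper is mounted at the origin on the work surface. World frame = base frame: x ahead of the robot, y to its left, z up, the work surface at z = 0. Lengths are in m, angles in rad, forces in N, time in s.
With the tool pointing down it reaches from about 0.4 to 0.9 m from the base axis. Payload 5.5 kg.
Tool frame: the origin (TCP) lies on the centre line of the jaws, within the pads' length; the fingertips stand 14 mm ahead of it and the grasp point (between the pads) lies 5 mm behind it (bot.tcp_to_tips is the z of the fingertips in the tool frame, in m); z points along the fingers, y is the direction in which the jaws open and shut (so a half turn about z gives the same grasp; the last joint's range is limited). The gripper opens to 92 mm and grips with 3 to 60 N. Pads are 19 mm wide; open, the fingers measure 130 mm over their backs; the gripper's body (75 mm by 190 mm) begins 47 mm behind the grasp point.
Start: joints at [-0.897, 0.501, -0.427, 1.55, 0.221, 1.138, -0.21], TCP at [0.26, 0.596, 0.241] pointing down, gripper open.
Joint ranges: [-2.88, 2.88], [-0.31, 2.03], [-1.54, 1.56], [0.2, 2.42], [-1.41, 4.55], [0.19, 2.02], [-2.57, 2.57]. Speed limits (rad/s): [2.57, 2.57, 3.14, 3.14, 3.14, 3.14, 3.14].

INTERFACE

Orientations are given as a unit quaternion [w, x, y, z].
In Python, from cell import bot gives the robot as it stands.
- The arm moves only by the tool step_arm, never from a script. Its argument "deltas" is a list of rows, each a list of 2 entries, a list of its own where there are three numbers: the shift along the tool's x, y, z in units of 500 mm (1.0 is 500 mm), then the turn about the tool's z in units of 30 degrees (1.0 is 30 degrees). A call has 1 to 8 rows; each row is the pose to reach, as a shift and turn from the pose commanded when the call began, along the tool's axes at that moment; what a row does not reach only later rows make up. A row lasts 1/10 s, in which the tool goes at most 50 mm and 8.59 degrees, less where a joint would pass 70% of its speed; a pose out of reach is approached as far as the arm can. A call with a number of a shift or a turn outside -1 to 1 is refused whole. A call with a gripper value outside its range is refused whole. "hand" is the gripper's target within -1 to 1 (fully open at 1, half-way at 0, shut at -1), set as the call begins (left out, the last holds). The fingers move at their own pace and stop on an object; "newtons" is the grip in N (left out, the last holds). Time passes only in rows, so rows that repeat a pose let the fingers close. It gives the time, the measured TCP pose, the force and the opening at its end, in the units of the state.
- bot.state(): the state, without advancing time (a new reading comes with each control period).
- bot.read_camera(name): name is "scene" or "top"; returns a dict with "pixels" (400x640x3 uint8, blue, green, red), "range_z" (400x640 float32, m along the optical axis (not along the pixel's ray), 0 where there is no reading), "fx", "fy", "cx", "cy" (pixels), "R" (3x3) and "t" (3): a world point X has camera coordinates R X + t. Camera axes: x right, y down, z forward; pixel columns grow to the right and rows downward; lengths in m; the calibration is good to about 2 mm. A picture is of the moment at which its call begins.
- bot.hand_in(): hands the job in, once; it reports no verdict.
The state is a dict: "time": time; "qpos": joint angles; "joint_velocities": joint speeds; "joint_torque": joint torques, N m; "tool_pos": TCP position; "orientation": TCP orientation; "ft_force": force on the tool from outside, world axes, zero at the start; "wrist_torque": the same for the moment, N m; "grip_width": finger opening in m.
Only numpy, scipy, OpenCV 4.12 (cv2) and the standard library are available. Lean on these libraries where they do the work, as an engineer would, in place of code of your own. Each camera call takes 0.05 s, during which the arm holds its last target.

TASK

Load the plywood trimming jig: swing its hinged router frame up by the steel handle and over past its balance point, so that it stays open by itself against its stops. Then take the grey plastic tank off its hook by lifting the handle clear above the upturned tips before drawing it away, without straining it against the hook, and lower it (do not drop it) upright into the open nest of the jig until it sits on the bottom, and let go. Leave the frame open, the plywood template hanging on its own hook, and the sanding block, mallet and tin on the bench where they are.

Things in the scene. Friction and masses are not known exactly. Their poses are not given: they have to be found in the camera images.
- tank: Dark grey plastic tank, 0.25-0.6 kg, hung upright on one of the rail's hooks. Body 180 (own x) x 64 (own y) x 80 high; over it a fixed carrying handle on legs at x = +-63 (16 thick): opening under the bar 60 high, 110 long. Black cap (top at 103) on the +x end, brass boss on the other. Origin: centre of its underside, z up. May sit in the nest either way round.
- tank_handle (a point): Centre of the tank's handle bar, 149 above the tank's origin. The bar is straight, 142 long along the tank's x, 18 x 18 in section with flat sides; as it hangs it lies level across the two prongs of the hook and can be pinched from above between them.
- template: The bystander on the other hook: a plywood board 150 x 12 x 170 high with a hand slot near its top, hanging upright through the slot. Origin: centre of its lower edge; long side along own x, z up.
- rail: Fixed blue tube hanging rail on the bench, at the robot's left. Origin on the bench under the middle of the crossbar; own x along the crossbar (500 long, 20 thick, 210 to 250 high); posts at x = +-235, as high. Two steel hooks at x = -105 and +105 point to own -y; which one holds the tank varies, the template hangs on the other.
- hook_near (a point): Resting point of the hook at rail x = -105, y = -70, height 220 (upper side of the prongs), axes as the rail. A hook is two round 8 mm prongs, 36 to either side of this point (64 clear between), level out to rail y = -105, then turned up; tips 30 above the level part, at y = -110.
- hook_far (a point): The same for the hook at rail x = +105. To unhook the tank raise it by more than 30 but less than 52 (beyond that its body meets the prongs from below), about 40, then draw it away along the rail's -y by 60 or more.
- jig: Fixed plywood trimming jig bolted to the bench, on the robot's right: a box 232 long (own x) x 116 wide (own y), open on top, rim 102 above the bench; base plate 302 long. Origin: centre of its underside; z up. Its frame is hinged along the top of its -y wall.
- nest (a point): Centre of the nest's floor in the jig (18 above the bench). The nest is 196 (jig x) x 80 (jig y), 84 deep, flat bottom, so the tank has 8 mm of play on every side.
- frame (a joint): Angle of the hinged plywood router frame, rad: 0 shut on the rim over the nest, 2.05 fully open on its stops, leaning outwards. Balances at about 1.45: below that it falls shut, beyond it falls open. 232 x 134 x 12 thick with a window, 0.28 kg, light friction. Hinged along the jig's x; opening lifts its +y edge and swings it over to -y.
- frame_hinge (a point): Middle of the hinge line, on the top of the jig's -y wall (jig frame: x 0, y -58, z 102).
- frame_handle (a point): Middle of the steel D-handle on the frame's upper face (moves with it): a round bar 12 thick, 110 long along the jig's x, 114 from the hinge line along the frame and 48 above its underside; 30 clear under the bar. Can be pinched from above and followed round; the bar can turn between the fingers.
- sanding_block: Cork sanding block 110 x 62 x 34, loose on the bench between rail and jig. Origin: centre of its underside.
- mallet: Rubber-headed mallet, 270 long, lying between rail and jig. Origin: its middle.
- filler_tin: Tin 72 across, 85 high, standing far from the robot. Origin: centre of its underside.
There are look-alikes about, which are no part of the job. What is shaped like the tank but blue or orange is not meant.

How it is judged:
On the way, in this order (a step that is already met when the one before it is completed fails the run):
1. the router frame stands open by itself, untouched (value of joint frame above 1.9 rad and contact force between each of the arm, the fingers and frame below 0.3 N), for 0.3 s.
2. the tank is off its hook, carried clear of the tips (y of tank in the frame of rail below -0.13 m and contact force between tank and rail below 0.3 N), for 0.1 s.
At the end, for the whole second after the job is handed in: The tank sits upright (within 0.08 rad) and at rest on the floor of the nest (underside within 6 mm of it, centre within 15 mm), the frame stands open beyond 1.9 rad, and the template still hangs on its hook, within 50 mm of where it was (z of tank in the frame of nest between -0.004 and 0.006 m and horizontal distance between tank and nest below 0.015 m and angle between tank's own z axis and vertical below 0.08 rad and linear speed of tank below 0.02 m/s and value of joint frame above 1.9 rad and distance of template from where it was at the start of the episode below 0.05 m); the robot touches nothing.
It fails at once if the tank is dropped: it moves faster than 0.6 m/s while nothing holds it (a fall of about 20 mm) (linear speed of tank above 0.6 m/s and contact force between each of the fingers, the arm and tank below 0.3 N).
It fails at once if the tank is strained against the rail with more than 40 N (contact force between tank and rail above 40 N).
It fails at once if the template, sanding block, mallet or tin is shifted by more than 60 mm (distance of any of template, sanding_block, mallet, filler_tin from where it was at the start of the episode above 0.06 m).
It also fails if it takes over 64 s, if anything falls off the work surface, if the arm or the gripper's body presses on something with over 40 N, if the wrist force passes 120 N, or if a joint passes its speed limit or range.

## Working session

There is one attempt and no reset: what is moved stays moved. The work goes in short steps, Python scripts to look and compute and a tool call to move; the robot and the scene stay as the last step left them, time stands still between calls to the robot, and variables do not carry over. Pictures are saved under pics/ and viewed, and the job is handed in when it is done.

Besides the shell and the picture viewer there is one more tool, called after ">>>" as a command line: name --argument value ..., lists and objects as JSON in quotes. step_arm: Moves the arm, as the interface text tells. Shifts and turns lie within -1 to 1; 1 stands for 500 mm of shift or 30 degrees of turn. Its arguments: {"type":"object","properties":{"deltas":{"type":"array"},"hand":{"type":"number"},"newtons":{"type":"number"}},"required":["deltas"]}

```bash
ls; mkdir -p pics; python3 - <<'E'
from cell import bot
import cv2,numpy as np
s=bot.state();print(s)
for n in("scene","top"):
    c=bot.read_camera(n);cv2.imwrite(f"pics/{n}0.png",c["pixels"]);np.savez(f"{n}0.npz",**{k:np.array(v) for k,v in c.items()})
    print(n,c["fx"],c["cx"],c["cy"],c["R"],c["t"])
E
```

```text
pics
{'time': 0.0, 'qpos': array([-0.89679999,  0.50181556, -0.42678653,  1.55147748,  0.2208326 ,
        1.13826844, -0.21030275]), 'joint_velocities': array([-0.00071048,  0.00060744, -0.00080642, -0.00170329, -0.0006398 ,
        0.00019881,  0.00222716]), 'joint_torque': array([ 1.33311310e-03, -5.66587222e+01, -5.81558347e+00, -2.79105663e+01,
       -6.84977090e-02,  3.09335499e-02,  1.94893355e-04]), 'tool_pos': array([0.25935264, 0.59528121, 0.23968672]), 'orientation': array([-2.09097336e-04,  2.03924009e-01,  9.78986256e-01, -9.30040769e-04]), 'ft_force': array([-0.7764668 ,  0.65222677,  0.61034566]), 'wrist_torque': array([-0.0080907 , -0.03912081, -0.00719963]), 'grip_width': 0.09174802329700212}
scene 428.9352997855545 317.32487609341206 206.06367692533192 [[ 0.77826541  0.6277864   0.01368165]
 [ 0.37902716 -0.45228466 -0.80732707]
 [-0.50064096  0.63350045 -0.5899456 ]] [-0.59876574  0.01028198  1.63518544]
top 500.6269079905184 310.2336681588664 193.01931778524818 [[ 0.12279098 -0.99241923  0.00514221]
 [-0.97129656 -0.12123792 -0.20465671]
 [ 0.20372868  0.02013539 -0.97882031]] [0.18019041 0.60413232 1.52177934]
```

View pics/scene0.png

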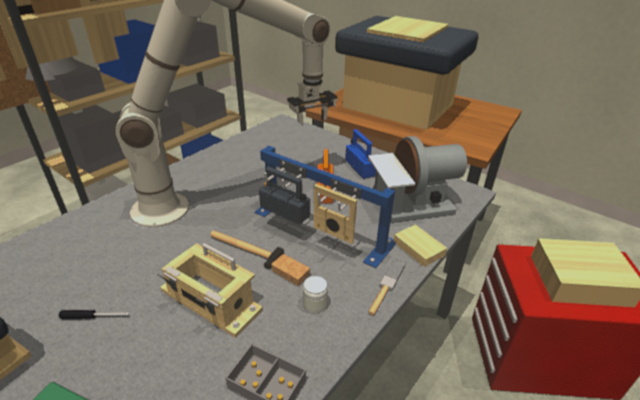

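View pics/top0.png

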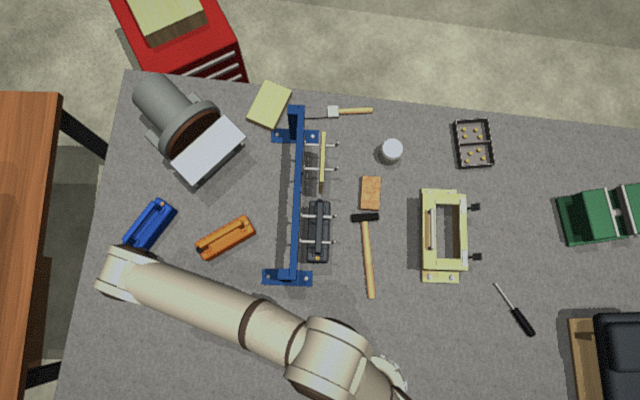

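The top view shows the rail at columns 265–320 with the grey tank on the near hook (318,230) and the template on the far hook (323,160). The jig is at (443,235), with its frame handle on the left (430,230) and its stops on the right (475,208/256). I'll zoom in next.

```bash
python3 - <<'E'
import cv2
t=cv2.imread('pics/top0.png');s=cv2.imread('pics/scene0.png')
a=cv2.resize(t[90:300,255:345],None,fx=2.8,fy=2.8,interpolation=2);b=cv2.resize(t[175:300,405:495],None,fx=4.6,fy=4.6,interpolation=2)[:588]
import numpy as np
h=588
a=cv2.copyMakeBorder(a[:h],0,h-a[:h].shape[0],0,0,0);b=cv2.copyMakeBorder(b,0,h-b.shape[0],0,0,0)
cv2.imwrite('pics/z1.png',np.hstack([a,b]))
a=cv2.resize(s[135:335,150:410],None,fx=3,fy=3,interpolation=2);cv2.imwrite('pics/z2.png',a)
E
```

```text
(no output)
```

View pics/z1.png

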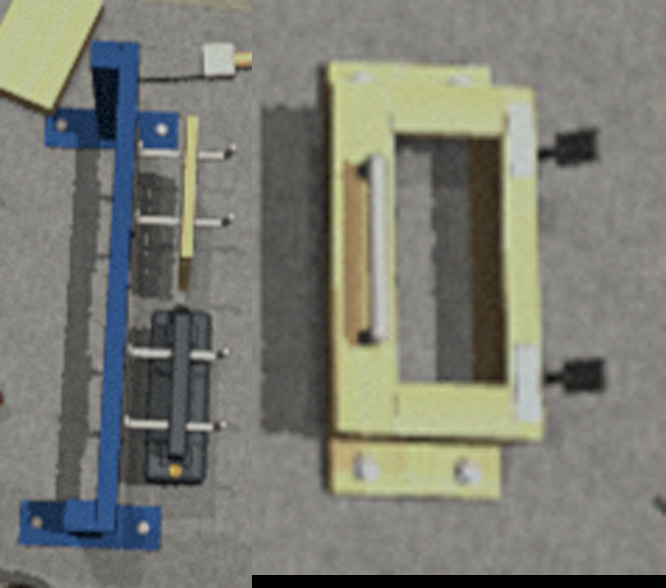

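View pics/z2.png

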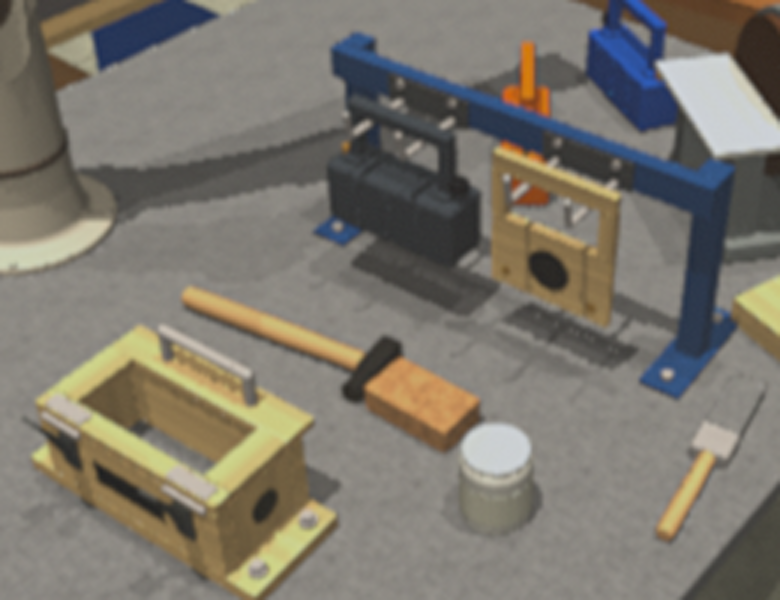

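```bash
cat > h.py <<'E'
import numpy as np,cv2
def cloud(c):
    R,t=c["R"],c["t"];z=c["range_z"].astype(float)
    v,u=np.mgrid[:z.shape[0],:z.shape[1]]
    P=np.stack([(u-c["cx"])/c["fx"]*z,(v-c["cy"])/c["fy"]*z,z],-1)
    W=(P-t)@R; W[z<=0]=np.nan
    return W
def ray(c,u,v,h):
    d=c["R"].T@np.array([(u-c["cx"])/c["fx"],(v-c["cy"])/c["fy"],1.]);o=-c["R"].T@c["t"]
    return o+d*(h-o[2])/d[2]
def proj(c,X):
    p=c["R"]@np.array(X)+c["t"];return np.array([c["fx"]*p[0]/p[2]+c["cx"],c["fy"]*p[1]/p[2]+c["cy"]])
E
python3 - <<'E'
from h import *
np.set_printoptions(precision=4,suppress=True)
def box(P,l):
    (c,s,a)=cv2.minAreaRect((P[:,:2]*1000).astype(np.float32));print(l,len(P),np.round(c,1),np.round(s,1),round(a,2),"medz",np.median(P[:,2]),"mean",P.mean(0))
for n in("top","scene"):
    c=dict(np.load(n+"0.npz"));W=cloud(c);px=c["pixels"].astype(int)
    bz=W[...,2]
    ctr=ray(c,443,235,0.1) if n=="top" else None
    if n=="top": J=ctr;T=ray(c,318,230,.2)
    print(n,"jig",J,"tank",T)
    near=lambda p,r:(np.hypot(W[...,0]-p[0],W[...,1]-p[1])<r)
    m=near(J,.2)&(bz>.107)&(bz<.122);box(W[m],"frame top")
    m=near(J,.2)&(bz>.14)&(bz<.19);box(W[m],"fhandle")
    b,g,r=px[...,0],px[...,1],px[...,2]
    m=(b>1.6*r)&(bz>.235)&(bz<.265)&near(T,.4);box(W[m],"rail top")
    grey=(px.max(-1)-px.min(-1)<30)&(px.max(-1)<110)
    m=near(T,.15)&(bz>.225)&(bz<.26)&grey;box(W[m],"tank bar")
    m=near(T,.15)&(bz>.135)&(bz<.17)&grey;box(W[m],"tank body top")
    yel=(r>b+40)
    m=near(T,.3)&(bz>.2)&(bz<.3)&yel;box(W[m],"template top")
E
```

```text
top jig [ 0.4901 -0.1636  0.1   ] tank [0.4449 0.2154 0.2   ]
frame top 1985 [ 502.2 -177.4] [232.6 162.7] 4.87 medz 0.11389415055233855 mean [ 0.4977 -0.165   0.1139]
fhandle 180 [ 503.6 -186.2] [160.7 153.3] 4.66 medz 0.1542204953277799 mean [ 0.4977 -0.1201  0.1539]
rail top 1444 [543.5 302.9] [500.1  49.7] 4.54 medz 0.24937058757456168 mean [0.5328 0.291  0.2493]
tank bar 437 [465.7 222.2] [231.8  99.8] 4.68 medz 0.23766968199049504 mean [0.4478 0.2252 0.2383]
tank body top 854 [466.9 215.1] [217.6  64.7] 5.04 medz 0.15918496419684086 mean [0.4423 0.2136 0.1588]
template top 190 [649.7 228.5] [145.8  11.5] 4.44 medz 0.2431653796887 mean [0.6476 0.2286 0.243 ]
scene jig [ 0.4901 -0.1636  0.1   ] tank [0.4449 0.2154 0.2   ]
frame top 1864 [ 503.5 -178.6] [236.1 162.8] 5.04 medz 0.11301653885460267 mean [ 0.5113 -0.1676  0.1129]
fhandle 159 [ 499.1 -119.1] [123.2  15.4] 4.88 medz 0.15320925259259957 mean [ 0.5047 -0.1206  0.1525]
rail top 802 [545.8 298.2] [499.1  54.3] 4.68 medz 0.24799676102144813 mean [0.5781 0.2885 0.2467]
tank bar 411 [410.5 225.4] [121.4 224.3] 81.62 medz 0.23550876413786012 mean [0.4485 0.2306 0.2353]
tank body top 733 [425.3 218.1] [116.4 241.1] 76.22 medz 0.15683224669951532 mean [0.4603 0.2005 0.1544]
template top 407 [631.  231.5] [ 92.8 190.4] 85.31 medz 0.23282516275853823 mean [0.6515 0.2253 0.2311]
```

```bash
python3 - <<'E'
from h import *
np.set_printoptions(precision=4,suppress=True)
def box(P,l):
    (c,s,a)=cv2.minAreaRect((P[:,:2]*1000).astype(np.float32));print(l,len(P),np.round(c,1),np.round(s,1),round(a,2),"medz",np.median(P[:,2]),"mean",P.mean(0))
c=dict(np.load("top0.npz"));W=cloud(c)
def comp(lo,hi,seed):
    m=((W[...,2]>lo)&(W[...,2]<hi)).astype(np.uint8);n,l=cv2.connectedComponents(m,connectivity=4);k=l[seed[1],seed[0]]
    return W[l==k] if k else None
P=W[(W[...,2]>.14)&(W[...,2]<.17)&(np.hypot(W[...,0]-.499,W[...,1]+.12)<.075)];box(P,"fh")
P=W[(W[...,2]>.149)&(W[...,2]<.17)&(np.hypot(W[...,0]-.499,W[...,1]+.12)<.075)];box(P,"fh2")
P=comp(.107,.122,(425,235)); 
if P is not None: box(P,"frame")
a=np.radians(4.6);ex=np.array([np.cos(a),np.sin(a)]);ey=np.array([-ex[1],ex[0]])
# profiles of points in a rail-like frame about tank guess
o=np.array([.445,.22]);D=W[...,:2]-o;X=D@ex;Y=D@ey;Z=W[...,2]
px=c["pixels"].astype(int);dark=px.max(-1)<110
m=(abs(X)<.13)&(abs(Y)<.05)&(Z>.14)&(Z<.165)&dark;print("body X",np.percentile(X[m],[0,1,99,100]),"Y",np.percentile(Y[m],[0,1,99,100]),np.median(Z[m]))
m=(abs(X)<.1)&(abs(Y)<.03)&(Z>.226)&(Z<.25)&dark;print("bar X",np.percentile(X[m],[0,1,99,100]),"Y",np.percentile(Y[m],[0,1,50,99,100]),np.median(Z[m]))
box(W[m],"bar")
m=(Z>.244)&(Z<.256)&(px[...,0]>1.6*px[...,2])&(np.hypot(X-.1,Y-.07)<.4);box(W[m],"rail")
for u,v,h in[(318,202,.238),(315,262,.238)]:print(ray(c,u,v,h))
E
```

```text
fh 176 [ 496.  -117.6] [118.3  14.3] 5.23 medz 0.15434598043822523 mean [ 0.4975 -0.1169  0.1541]
fh2 164 [ 495.9 -117. ] [118.3  12.9] 4.07 medz 0.15461889773187742 mean [ 0.4959 -0.1172  0.1547]
frame 1923 [ 501.1 -164.4] [233.  136.9] 5.47 medz 0.11389357298167864 mean [ 0.4973 -0.1622  0.1139]
body X [-0.0873 -0.0866  0.0918  0.1299] Y [-0.0395 -0.0382  0.0248  0.0254] 0.1586463853110834
bar X [-0.0681 -0.0675  0.0705  0.0718] Y [-0.0155 -0.0152 -0.0063  0.0025  0.0027] 0.23683357632161106
bar 328 [447.3 213.8] [139.9  17.9] 4.43 medz 0.23683357632161106 mean [0.4459 0.2138 0.2367]
rail 1377 [543.5 302.9] [500.   49.7] 4.54 medz 0.2494899893313151 mean [0.5317 0.2909 0.2495]
[0.5179 0.225  0.238 ]
[0.3516 0.2132 0.238 ]
```

```bash
cat >> h.py <<'E'
from scipy.spatial.transform import Rotation as Ro
def rel(targets,yaw=None):
    from cell import bot
    s=bot.state();q=s["orientation"];R=Ro.from_quat([q[1],q[2],q[3],q[0]]).as_matrix();p=s["tool_pos"]
    yawnow=np.degrees(np.arctan2(R[1,1],R[0,1]))
    print("t",round(s["time"],2),"tcp",np.round(p,4),"yaw",round(yawnow,2),"tilt z",np.round(R[:,2],4),"w",round(s["grip_width"],4),"F",np.round(s["ft_force"],1))
    turn=0 if yaw is None else -(((yaw-yawnow+90)%180)-90)/30
    for t in targets: print([np.round(R.T@(np.array(t)-p)/.5,4).tolist(),round(turn,3)])
E
python3 -c "
from h import *
rel([[.26,.595,.40],[.497,-.118,.40],[.497,-.118,.25]],94.8)"
```

```text
t 0.1 tcp [0.2594 0.5954 0.2398] yaw 66.47 tilt z [-7.0e-04 -1.6e-03 -1.0e+00] w 0.0917 F [-0.1 -0.5 -1. ]
[[-0.0014, -0.0007, -0.3205], np.float64(-0.944)]
[[-1.0054, -1.1189, -0.3185], np.float64(-0.944)]
[[-1.0054, -1.1183, -0.0185], np.float64(-0.944)]
```

>>> step_arm --deltas '[[[0,0,-0.1],0],[[0,0,-0.2],-0.2],[[0,0,-0.3],-0.4],[[-0.07,-0.07,-0.32],-0.6],[[-0.14,-0.14,-0.32],-0.8],[[-0.21,-0.22,-0.32],-0.94],[[-0.28,-0.3,-0.32],-0.94],[[-0.34,-0.37,-0.32],-0.94]]' --hand 0 --newtons 12

```text
time: 0.9
tool_pos: [0.3411, 0.3585, 0.4003]
orientation: [-0.0, -0.041, 0.999, -0.0]
ft_force: [1.0, 0.1, 0.8]
grip_width: 0.0462
```

```bash
python3 -c "
from h import *
rel([[.497,-.118,.40],[.497,-.118,.25]],94.8)"
```

```text
t 0.9 tcp [0.3411 0.3585 0.4003] yaw 94.65 tilt z [-4.e-04 -4.e-04 -1.e+00] w 0.0462 F [1.  0.1 0.8]
[[-0.2335, -0.9751, 0.0008], np.float64(-0.005)]
[[-0.2336, -0.975, 0.3008], np.float64(-0.005)]
```

>>> step_arm --deltas '[[[-0.02,-0.09,0],0],[[-0.04,-0.18,0],0],[[-0.06,-0.27,0],0],[[-0.08,-0.36,0],0],[[-0.1,-0.45,0],0],[[-0.125,-0.54,0],0],[[-0.15,-0.63,0],0],[[-0.175,-0.72,0],0]]'

```text
time: 1.7
tool_pos: [0.4573, 0.0072, 0.4006]
orientation: [-0.0, -0.041, 0.999, -0.0]
ft_force: [1.4, 0.3, 1.1]
grip_width: 0.0458
```

>>> step_arm --deltas '[[[-0.02,-0.08,0],0],[[-0.04,-0.16,0.05],0],[[-0.05,-0.22,0.1],0],[[-0.055,-0.25,0.17],0],[[-0.055,-0.25,0.24],0],[[-0.055,-0.25,0.3],0],[[-0.055,-0.25,0.3],0],[[-0.055,-0.25,0.3],0]]'

```text
time: 2.5
tool_pos: [0.4947, -0.1132, 0.2508]
orientation: [-0.001, -0.041, 0.999, 0.0]
ft_force: [0.4, -0.0, 0.2]
grip_width: 0.0462
```

```bash
python3 - <<'E'
from h import *
from cell import bot
rel([[.497,-.118,.153]],94.8)
for n in("scene","top"):
    c=bot.read_camera(n);p=c["pixels"]
    p=p[150:350,130:330] if n=="scene" else p[130:330,370:570]
    cv2.imwrite(f"pics/{n}1.png",cv2.resize(p,None,fx=3,fy=3))
E
```

```text
t 2.5 tcp [ 0.4947 -0.1132  0.2508] yaw 94.67 tilt z [-1.3e-03  2.0e-04 -1.0e+00] w 0.0462 F [ 0.4 -0.   0.2]
[[-0.004, -0.01, 0.1957], np.float64(-0.004)]
```

View pics/scene1.png

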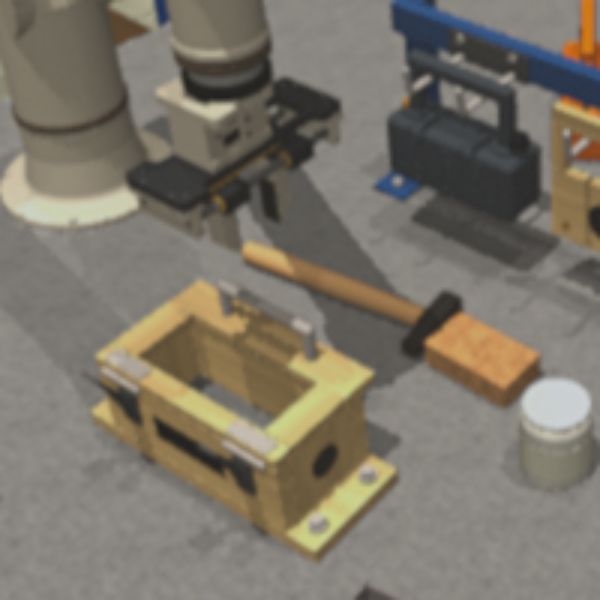

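The jig is shut, and the open fingers hang above the handle bar (about (265,310) in the crop). I'll descend and pinch.

>>> step_arm --deltas '[[[-0.004,-0.01,0.06],0],[[-0.004,-0.01,0.12],0],[[-0.004,-0.01,0.17],0],[[-0.004,-0.01,0.195],0],[[-0.004,-0.01,0.195],0],[[-0.004,-0.01,0.195],0]]'

```text
time: 3.2
tool_pos: [0.4985, -0.1183, 0.1546]
orientation: [0.001, -0.041, 0.999, -0.0]
ft_force: [0.1, -0.8, 0.7]
grip_width: 0.0455
```

>>> step_arm --deltas '[[[0,0,0],0],[[0,0,0],0],[[0,0,0],0],[[0,0,0],0],[[0,0,0],0]]' --hand -1 --newtons 12

```text
time: 3.7
tool_pos: [0.4973, -0.1169, 0.1534]
orientation: [0.0, -0.041, 0.999, 0.001]
ft_force: [-0.9, -2.8, 2.9]
grip_width: 0.0115
```

```bash
python3 - <<'E'
from h import *
rel([[.497,-.118,.153]],94.8)
# arc plan relative to start, in tool units: tool y sign
for th in np.arange(0,1.76,.12):
    a=np.arctan2(48,114)+th;r=123.7
    dy=r*np.cos(a)-114;dz=r*np.sin(a)-48
    print(round(th,2),"toolY",round(dy/500,3),"toolZ",round(-dz/500,3))
E
```

```text
t 3.7 tcp [ 0.4973 -0.1169  0.1534] yaw 94.69 tilt z [-1.0e-04  1.6e-03 -1.0e+00] w 0.0115 F [-0.9 -2.8  2.9]
[[0.0009, -0.0022, 0.0008], np.float64(-0.004)]
0.0 toolY 0.0 toolZ -0.0
0.12 toolY -0.013 toolZ -0.027
0.24 toolY -0.029 toolZ -0.051
0.36 toolY -0.048 toolZ -0.074
0.48 toolY -0.07 toolZ -0.094
0.6 toolY -0.094 toolZ -0.112
0.72 toolY -0.12 toolZ -0.127
0.84 toolY -0.147 toolZ -0.138
0.96 toolY -0.176 toolZ -0.146
1.08 toolY -0.205 toolZ -0.15
1.2 toolY -0.235 toolZ -0.151
1.32 toolY -0.264 toolZ -0.149
1.44 toolY -0.293 toolZ -0.143
1.56 toolY -0.322 toolZ -0.133
1.68 toolY -0.348 toolZ -0.12
```

>>> step_arm --deltas '[[[0,-0.006,-0.013],0],[[0,-0.013,-0.027],0],[[0,-0.021,-0.039],0],[[0,-0.029,-0.051],0],[[0,-0.038,-0.063],0],[[0,-0.048,-0.074],0],[[0,-0.059,-0.084],0],[[0,-0.07,-0.094],0]]'

```text
time: 4.5
tool_pos: [0.5003, -0.1502, 0.2017]
orientation: [-0.0, -0.042, 0.999, 0.002]
ft_force: [-2.2, 9.9, 7.4]
grip_width: 0.0111
```

>>> step_arm --deltas '[[[0,-0.012,-0.009],0],[[0,-0.024,-0.018],0],[[0,-0.037,-0.026],0],[[0,-0.05,-0.033],0],[[0,-0.063,-0.039],0],[[0,-0.077,-0.044],0],[[0,-0.091,-0.048],0],[[0,-0.106,-0.052],0]]'

```text
time: 5.3
tool_pos: [0.5051, -0.2068, 0.2268]
orientation: [0.001, -0.041, 0.999, -0.0]
ft_force: [2.6, 1.9, 0.5]
grip_width: 0.0118
```

```bash
python3 - <<'E'
from h import *
from cell import bot
rel([[.497,-.118,.153]],94.8)
for n in("scene",):
    c=bot.read_camera(n);p=c["pixels"]
    p=p[150:350,130:330] if n=="scene" else p[130:330,370:570]
    cv2.imwrite(f"pics/{n}2.png",cv2.resize(p,None,fx=3,fy=3))
E
```

```text
t 5.3 tcp [ 0.5051 -0.2068  0.2268] yaw 94.66 tilt z [ 1.5e-03 -7.0e-04 -1.0e+00] w 0.0118 F [2.6 1.9 0.5]
[[0.0019, 0.1784, 0.1475], np.float64(-0.005)]
```

View pics/scene2.png

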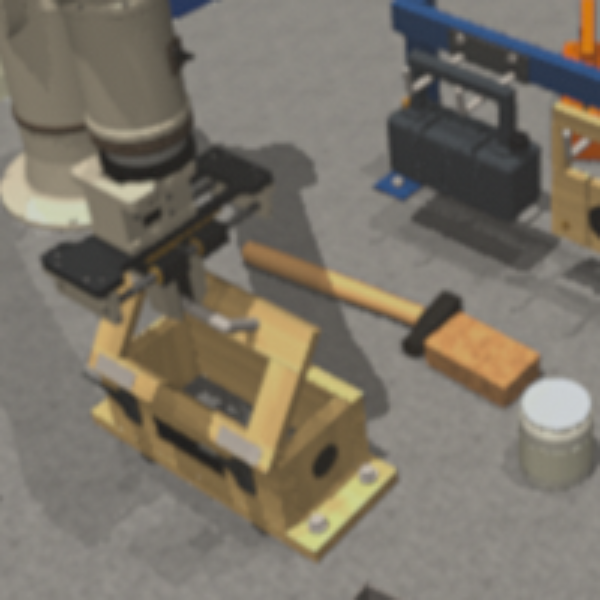

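The frame is being followed round: it is about 55° open, with the bar still in the fingers at (235,322). I'll continue past balance.

>>> step_arm --deltas '[[[0,-0.022,-0.003],0],[[0,-0.044,-0.005],0],[[0,-0.066,-0.005],0],[[0,-0.088,-0.003],0],[[0,-0.11,0.001],0],[[0,-0.132,0.008],0],[[0,-0.153,0.016],0],[[0,-0.172,0.026],0]]'

```text
time: 6.15
tool_pos: [0.511, -0.2928, 0.2126]
orientation: [-0.0, -0.04, 0.999, -0.0]
ft_force: [2.7, 0.1, -0.0]
grip_width: 0.0114
```

```bash
python3 - <<'E'
from h import *
from cell import bot
rel([[.497,-.118,.153]],94.8)
for n in("scene",):
    c=bot.read_camera(n);p=c["pixels"]
    p=p[150:350,130:330] if n=="scene" else p[130:330,370:570]
    cv2.imwrite(f"pics/{n}3.png",cv2.resize(p,None,fx=3,fy=3))
E
```

```text
t 6.15 tcp [ 0.511  -0.2928  0.2126] yaw 94.64 tilt z [-8.e-04 -1.e-04 -1.e+00] w 0.0114 F [ 2.7  0.1 -0. ]
[[-0.0004, 0.3507, 0.1191], np.float64(-0.005)]
```

View pics/scene3.png

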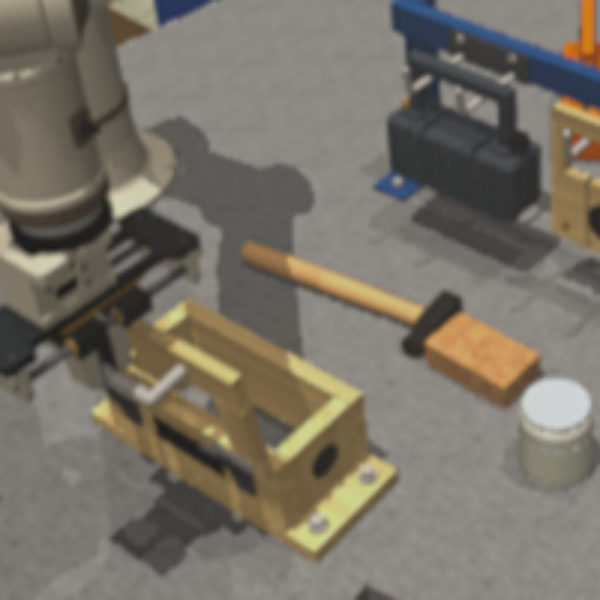

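The frame leans past vertical, with the bar at (160,385). I'll release with a narrow opening and lift away.

>>> step_arm --deltas '[[[0,0,0],0],[[0,0,0],0],[[0,0,-0.02],0],[[0,0,-0.06],0],[[0,0,-0.12],0],[[0,0,-0.2],0],[[0,0,-0.28],0],[[0,0,-0.28],0]]' --hand -0.4

```text
time: 7.0
tool_pos: [0.5137, -0.2929, 0.3608]
orientation: [0.005, -0.041, 0.999, -0.003]
ft_force: [0.2, -0.2, 0.1]
grip_width: 0.0273
```

```bash
python3 - <<'E'
from h import *
from cell import bot
for n in("scene","top"):
    c=bot.read_camera(n);p=c["pixels"]
    p=p[150:350,130:330] if n=="scene" else p[130:330,370:570]
    cv2.imwrite(f"pics/{n}4.png",cv2.resize(p,None,fx=3,fy=3))
rel([[.4459,.10,.40],[.4459,.2138,.40]],94.6)
E
```

```text
t 7.1 tcp [ 0.5117 -0.2916  0.3551] yaw 94.68 tilt z [ 0.0026 -0.0012 -1.    ] w 0.0276 F [ 0.4  0.3 -0.8]
[[0.0669, 0.7912, -0.091], np.float64(0.003)]
[[0.0484, 1.018, -0.0913], np.float64(0.003)]
```

View pics/scene4.png

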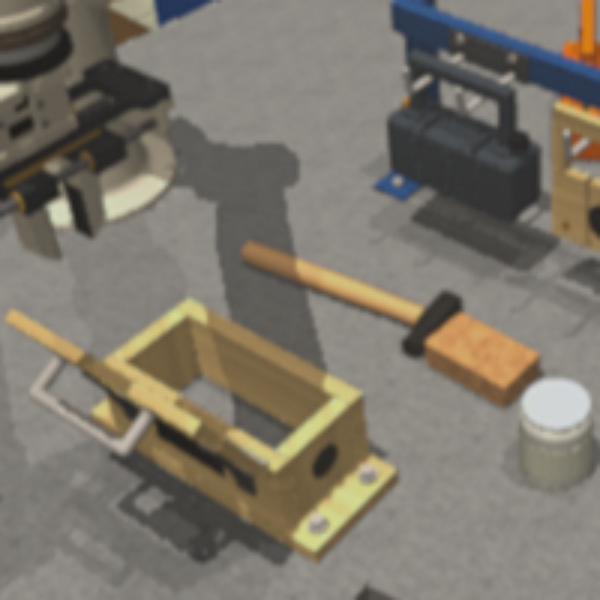

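The frame rests open on its stops, and the nest opening is clear at (245,380) in the crop. Next is the tank.

>>> step_arm --deltas '[[[0.005,0.08,-0.04],0],[[0.01,0.17,-0.08],0],[[0.015,0.26,-0.09],0],[[0.02,0.35,-0.09],0],[[0.025,0.44,-0.09],0],[[0.03,0.53,-0.09],0],[[0.035,0.62,-0.09],0],[[0.04,0.71,-0.09],0]]' --hand -0.13

```text
time: 7.9
tool_pos: [0.4609, 0.0622, 0.3969]
orientation: [-0.001, -0.041, 0.999, -0.0]
ft_force: [1.0, -0.0, 1.2]
grip_width: 0.04
```

>>> step_arm --deltas '[[[0.005,0.08,0],0],[[0.005,0.16,0],0],[[0.005,0.22,0],0],[[0.005,0.27,0.02],0],[[0.005,0.3,0.05],0],[[0.005,0.308,0.08],0],[[0.005,0.308,0.08],0],[[0.005,0.308,0.08],0]]'

```text
time: 8.7
tool_pos: [0.447, 0.2133, 0.3574]
orientation: [-0.001, -0.041, 0.999, -0.001]
ft_force: [0.7, 0.1, 0.4]
grip_width: 0.0399
```

```bash
python3 - <<'E'
from h import *
rel([[.4473,.2138,.30],[.4473,.2138,.224]],94.5)
E
```

```text
t 8.7 tcp [0.447  0.2133 0.3574] yaw 94.67 tilt z [-0.0023 -0.0013 -1.    ] w 0.0399 F [0.7 0.1 0.4]
[[-0.001, 0.0011, 0.1148], np.float64(0.006)]
[[-0.0013, 0.0013, 0.2668], np.float64(0.006)]
```

```bash
python3 - <<'E'
from h import *
from cell import bot
for n in("top","scene"):
    c=bot.read_camera(n);np.savez(n+"5.npz",**{k:np.array(v) for k,v in c.items()});W=cloud(c);Z=W[...,2]
    p=c["pixels"];p=p[170:330,110:330] if n=="scene" else p[150:310,370:570]
    cv2.imwrite(f"pics/{n}5.png",cv2.resize(p,None,fx=3.5,fy=3.5,interpolation=2))
    for a in(4.7,5.0):
        a=np.radians(a);ex=np.array([np.cos(a),np.sin(a)]);ey=np.array([-ex[1],ex[0]])
        D=W[...,:2]-[.502,-.1736];X=D@ex;Y=D@ey
        m=(abs(X)<.15)&(abs(Y)<.09)&(Z>.095)&(Z<.108)
        # rim outer and inner edges by strips
        g=m&(abs(X)<.07)&(Y>0);print(n,"+y wall Y",np.percentile(Y[g],[2,98]))
        g=m&(abs(Y)<.03)&(X>0);print(" +x wall X",np.percentile(X[g],[2,98]))
        g=m&(abs(Y)<.03)&(X<0);print(" -x wall X",np.percentile(X[g],[2,98]))
        g=(abs(X)<.09)&(abs(Y)<.05)&(Z<.03)&(Z>.01);print(" floor X",np.percentile(X[g],[1,99]),"Y",np.percentile(Y[g],[1,99]),np.median(Z[g]))
        for s in(-1,1):
            g=m&(Y>.042)&(abs(X-s*.06)<.04);print("  +y wall mean Y",s,Y[g].mean())
E
```

```text
top +y wall Y [0.04055577 0.05875431]
 +x wall X [0.09707747 0.11475763]
 -x wall X [-0.11614634 -0.09861022]
 floor X [-0.08892215  0.08738324] Y [-0.04110384  0.01892331] 0.01855572336972894
  +y wall mean Y -1 0.05061440979190271
  +y wall mean Y 1 0.05108951605860206
top +y wall Y [0.04045823 0.05876179]
 +x wall X [0.09707568 0.11488631]
 -x wall X [-0.11612972 -0.09858536]
 floor X [-0.0889999   0.08734349] Y [-0.04120993  0.01915867] 0.018550881163925732
  +y wall mean Y -1 0.05074403958248583
  +y wall mean Y 1 0.050957416499050175
scene +y wall Y [0.03773933 0.05754854]
 +x wall X [0.09944291 0.11852798]
 -x wall X [-0.11546836 -0.09556711]
 floor X [-0.08851172  0.03863483] Y [0.00633522 0.04124583] 0.018417305697167673
  +y wall mean Y -1 0.04886307116661439
  +y wall mean Y 1 0.04939373540770665
scene +y wall Y [0.0375926  0.05726189]
 +x wall X [0.09942474 0.11840315]
 -x wall X [-0.11588647 -0.09562489]
 floor X [-0.08841341  0.03881231] Y [0.00630498 0.04142635] 0.018417305697167673
  +y wall mean Y -1 0.04915297436105813
  +y wall mean Y 1 0.049306393401774874
```

View pics/top5.png

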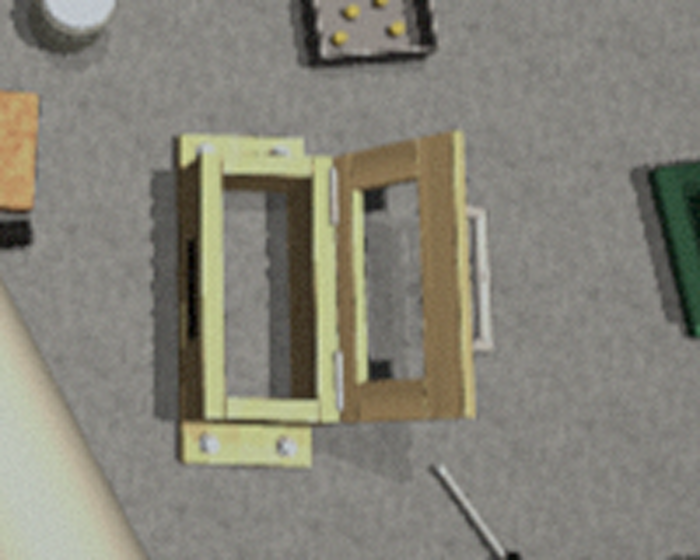

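The top view shows the nest clear at (265,290) in the crop, with the frame on its stops. The nest centre is about (0.502, -0.173). I'll descend on the tank bar.

>>> step_arm --deltas '[[[-0.001,0.001,0.05],0],[[-0.001,0.001,0.1],0],[[-0.001,0.001,0.15],0],[[-0.001,0.001,0.2],0],[[-0.001,0.001,0.24],0],[[-0.001,0.001,0.267],0],[[-0.001,0.001,0.267],0],[[-0.001,0.001,0.267],0]]'

```text
time: 9.6
tool_pos: [0.4487, 0.2145, 0.2255]
orientation: [0.0, -0.04, 0.999, 0.0]
ft_force: [-0.8, -0.6, 1.0]
grip_width: 0.0395
```

```bash
python3 - <<'E'
from h import *
from cell import bot
rel([[.4473,.2138,.224]],94.5)
for n in("scene","top"):
    c=bot.read_camera(n);p=c["pixels"];p=p[130:290,230:410] if n=="scene" else p[90:300,240:400]
    cv2.imwrite(f"pics/{n}6.png",cv2.resize(p,None,fx=3.5 if n=="scene" else 2.8,fy=3.5 if n=="scene" else 2.8,interpolation=2))
E
```

```text
t 9.6 tcp [0.4487 0.2145 0.2255] yaw 94.64 tilt z [ 9.e-04  4.e-04 -1.e+00] w 0.0395 F [-0.8 -0.6  1. ]
[[0.0028, -0.0012, 0.003], np.float64(0.005)]
```

View pics/scene6.png

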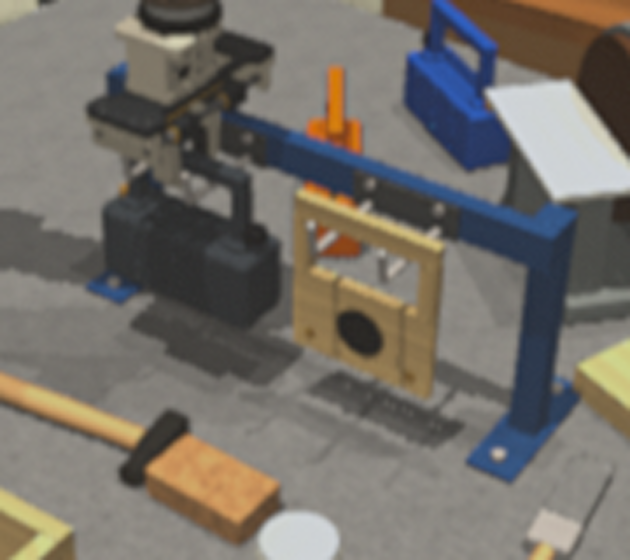

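The fingers straddle the tank's bar at (175,155) in the crop, and the tank hangs undisturbed. I'll close, then check.

>>> step_arm --deltas '[[[0,0,0],0],[[0,0,0],0],[[0,0,0],0],[[0,0,0],0],[[0,0,0],0]]' --hand -1 --newtons 40

```text
time: 10.2
tool_pos: [0.4482, 0.2145, 0.225]
orientation: [0.0, -0.041, 0.999, 0.0]
ft_force: [-0.8, -0.4, 1.7]
grip_width: 0.0179
```

>>> step_arm --deltas '[[[0,0,-0.005],0],[[0,0,-0.01],0],[[0,0,-0.015],0],[[0,0,-0.02],0]]'

```text
time: 10.6
tool_pos: [0.4477, 0.2142, 0.2344]
orientation: [-0.001, -0.041, 0.999, -0.0]
ft_force: [-0.7, -0.6, -5.8]
grip_width: 0.0177
```

```bash
python3 - <<'E'
from h import *
rel([[.4473,.2138,.224]],94.5)
E
```

```text
t 10.6 tcp [0.4477 0.2142 0.2344] yaw 94.66 tilt z [-1.e-03 -4.e-04 -1.e+00] w 0.0177 F [-0.7 -0.6 -5.8]
[[0.0008, -0.0008, 0.0209], np.float64(0.005)]
```

>>> step_arm --deltas '[[[0,0,-0.012],0],[[0,0,-0.025],0],[[0,0,-0.038],0],[[0,0,-0.05],0],[[0,0,-0.06],0],[[0,0,-0.062],0],[[0,0,-0.062],0]]'

```text
time: 11.3
tool_pos: [0.4482, 0.2145, 0.2659]
orientation: [0.0, -0.041, 0.999, 0.0]
ft_force: [-0.3, 0.4, -4.8]
grip_width: 0.0176
```

```bash
python3 - <<'E'
from h import *
from cell import bot
rel([[.4473,.2138,.224]],94.5)
for n in("scene",):
    c=bot.read_camera(n);p=c["pixels"];p=p[130:290,230:410]
    cv2.imwrite(f"pics/{n}7.png",cv2.resize(p,None,fx=3.5,fy=3.5,interpolation=2))
E
```

```text
t 11.3 tcp [0.4482 0.2145 0.2659] yaw 94.66 tilt z [ 4.e-04  2.e-04 -1.e+00] w 0.0176 F [-0.3  0.4 -4.8]
[[0.0019, -0.0013, 0.0839], np.float64(0.005)]
```

View pics/scene7.png

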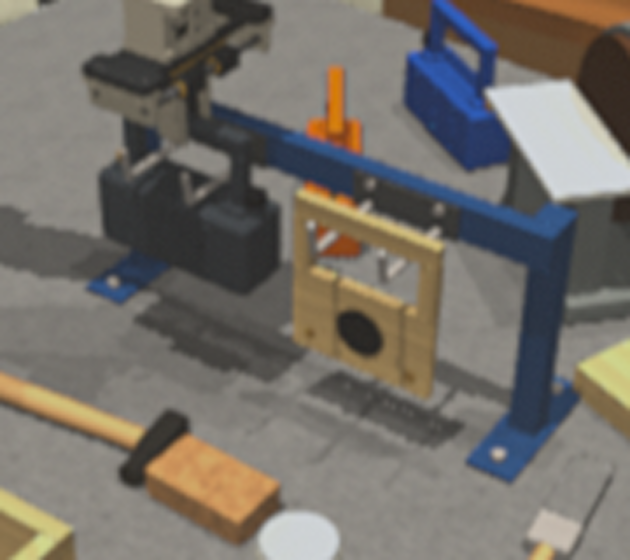

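The tank is raised about 41 mm and hangs level, with its bar above the tips at (120,155) and (185,180). I'll draw it away along the rail's -y.

>>> step_arm --deltas '[[[0,-0.03,0],0],[[0,-0.06,0],0],[[0,-0.1,0],0],[[0,-0.14,0],0],[[0,-0.18,0],0],[[0,-0.22,0],0],[[0,-0.24,0],0],[[0,-0.24,0],0]]'

```text
time: 12.15
tool_pos: [0.4578, 0.0934, 0.2654]
orientation: [-0.0, -0.039, 0.999, -0.0]
ft_force: [0.3, 0.7, -5.6]
grip_width: 0.0177
```

```bash
python3 - <<'E'
from h import *
from cell import bot
rel([[.5019,-.1726,.32]],94.9)
for n in("scene","top"):
    c=bot.read_camera(n);p=c["pixels"]
    np.savez(n+"8.npz",**{k:np.array(v) for k,v in c.items()})
    p=p[130:330,150:410] if n=="scene" else p[100:300,270:470]
    cv2.imwrite(f"pics/{n}8.png",cv2.resize(p,None,fx=2.8,fy=2.8,interpolation=2))
E
```

```text
t 12.15 tcp [0.4578 0.0934 0.2654] yaw 94.51 tilt z [-5.e-04 -6.e-04 -1.e+00] w 0.0177 F [ 0.3  0.7 -5.6]
[[-0.046, -0.5373, -0.1088], np.float64(-0.013)]
```

View pics/scene8.png

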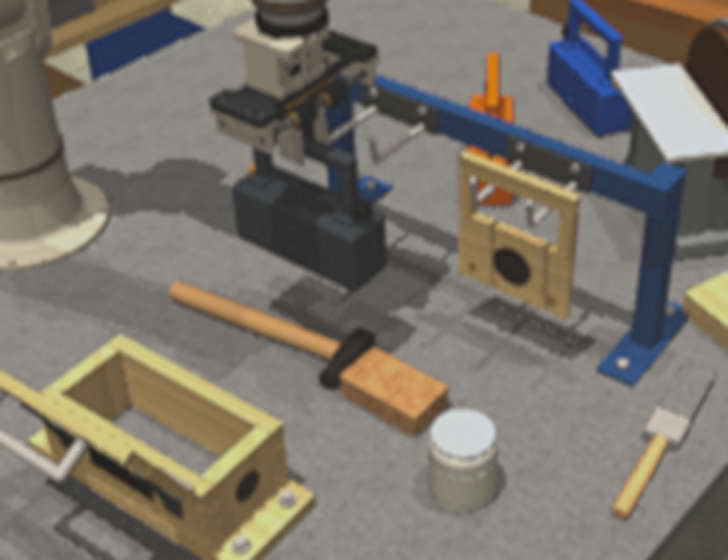

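View pics/top8.png

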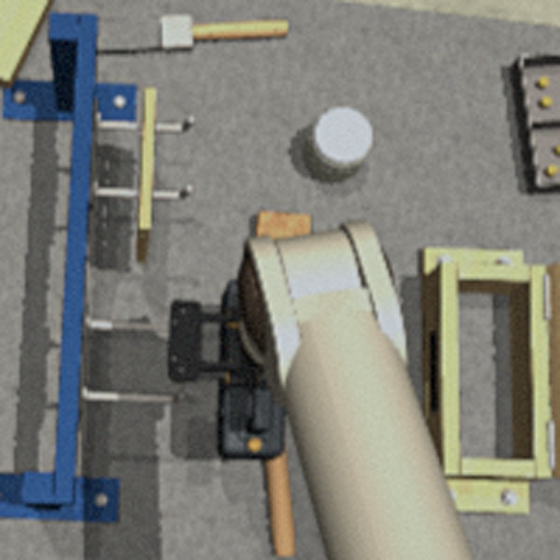

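The tank hangs free of the hook (scene crop (310,230)) and the template is undisturbed. I'll carry it over the nest.

>>> step_arm --deltas '[[[0,-0.02,-0.05],0],[[-0.005,-0.07,-0.1],0],[[-0.01,-0.13,-0.11],0],[[-0.015,-0.2,-0.11],0],[[-0.02,-0.27,-0.11],0],[[-0.025,-0.34,-0.11],0],[[-0.035,-0.41,-0.11],-0.01],[[-0.04,-0.47,-0.11],-0.01]]'

```text
time: 13.05
tool_pos: [0.4978, -0.138, 0.3207]
orientation: [0.0, -0.044, 0.999, 0.0]
ft_force: [0.4, 0.7, -4.3]
grip_width: 0.0178
```

>>> step_arm --deltas '[[[-0.002,-0.03,0],0],[[-0.004,-0.055,0],0],[[-0.006,-0.067,0],0],[[-0.006,-0.067,0],0],[[-0.006,-0.067,0],0]]'

```text
time: 13.55
tool_pos: [0.5029, -0.1692, 0.3206]
orientation: [-0.0, -0.044, 0.999, 0.001]
ft_force: [-0.3, 0.4, -5.6]
grip_width: 0.0177
```

```bash
python3 - <<'E'
from h import *
from cell import bot
np.set_printoptions(precision=4,suppress=True)
rel([[.5028,-.1726,.20]],94.9)
for n in("scene","top"):
    c=bot.read_camera(n);W=cloud(c);Z=W[...,2];px=c["pixels"].astype(int)
    a=np.radians(4.85);ex=np.array([np.cos(a),np.sin(a)]);ey=np.array([-ex[1],ex[0]])
    D=W[...,:2]-[.5019,-.1726];X=D@ex;Y=D@ey
    dark=(px.max(-1)<110)&(px.max(-1)-px.min(-1)<30)
    m=(abs(X)<.13)&(abs(Y)<.06)&(Z>.165)&(Z<.25)&dark
    print(n,m.sum(),"X",np.percentile(X[m],[0,1,99,100]),"Y",np.percentile(Y[m],[0,1,99,100]),"Z",np.percentile(Z[m],[0,1,50,99]))
    m=(abs(X)<.13)&(abs(Y)<.06)&(Z>.24)&(Z<.262)&dark
    if m.sum():print(" top",m.sum(),"X",np.percentile(X[m],[0,1,99,100]),"Y",np.percentile(Y[m],[0,1,99,100]))
    p=c["pixels"];p=p[130:330,130:390] if n=="scene" else p[130:330,370:570]
    cv2.imwrite(f"pics/{n}9.png",cv2.resize(p,None,fx=2.8,fy=2.8,interpolation=2))
E
```

```text
t 13.55 tcp [ 0.5029 -0.1692  0.3206] yaw 95.07 tilt z [-0.0003  0.0011 -1.    ] w 0.0177 F [-0.3  0.4 -5.6]
[[0.0008, -0.007, 0.2411], np.float64(0.006)]
scene 1169 X [-0.0865 -0.0793  0.0942  0.0961] Y [-0.0337 -0.0325  0.0291  0.0331] Z [0.1779 0.1821 0.2184 0.2496]
 top 1054 X [-0.0866 -0.0796  0.0929  0.0948] Y [-0.0333 -0.0315  0.0297  0.0326]
top 280 X [-0.0891 -0.0889  0.0908  0.0914] Y [-0.0183 -0.0118  0.0366  0.0375] Z [0.1831 0.1861 0.2282 0.2499]
 top 618 X [-0.0891 -0.0883  0.0894  0.0914] Y [-0.0255 -0.023   0.0355  0.0367]
```

View pics/scene9.png

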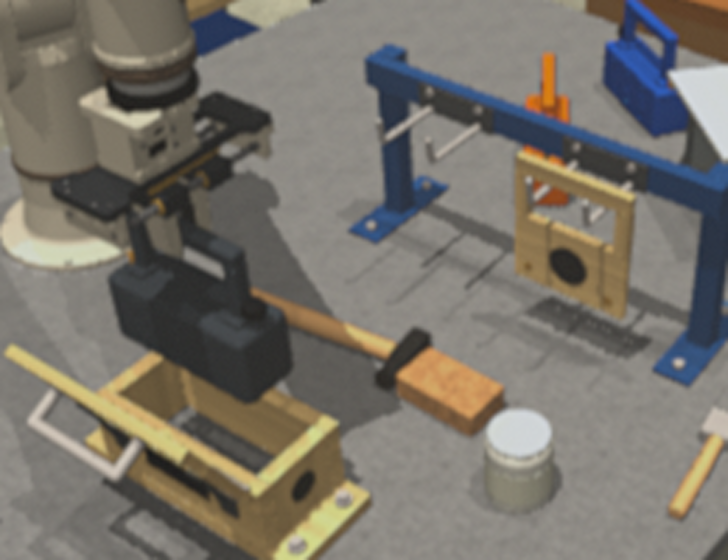

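View pics/top9.png

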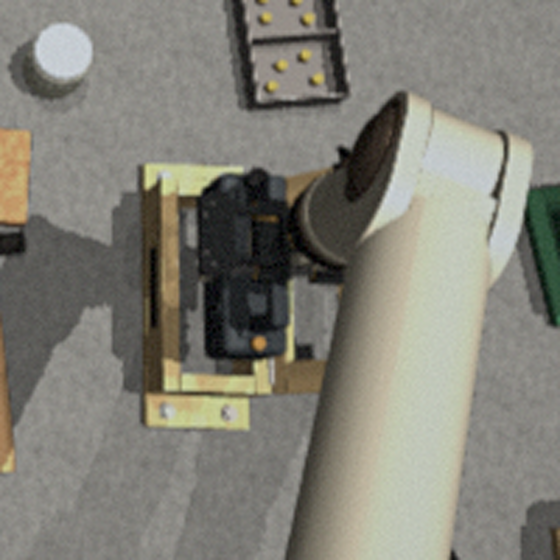

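The tank is level above the nest, about 4 mm towards +y of its centre. I'll correct that and lower it part-way.

>>> step_arm --deltas '[[[0.001,-0.007,0.02],0.006],[[0.001,-0.007,0.05],0.006],[[0.001,-0.007,0.08],0.006],[[0.001,-0.007,0.1],0.006],[[0.001,-0.007,0.12],0.006],[[0.001,-0.007,0.12],0.006],[[0.001,-0.007,0.12],0.006]]'

```text
time: 14.35
tool_pos: [0.5027, -0.1744, 0.2607]
orientation: [-0.0, -0.042, 0.999, -0.0]
ft_force: [-0.4, 0.7, -5.5]
grip_width: 0.0175
```

>>> step_arm --deltas '[[[0,0,0.02],0],[[0,0,0.04],0],[[0,0,0.06],0],[[0,0,0.08],0],[[0,0,0.08],0]]'

```text
time: 14.85
tool_pos: [0.5011, -0.174, 0.2186]
orientation: [-0.002, -0.042, 0.999, 0.001]
ft_force: [-0.3, 0.8, -5.6]
grip_width: 0.018
```

```bash
python3 - <<'E'
from h import *
from cell import bot
rel([[.5028,-.1726,.163]],94.9)
for n in("scene","top"):
    c=bot.read_camera(n)
    p=c["pixels"];p=p[150:330,130:330] if n=="scene" else p[130:330,370:570]
    cv2.imwrite(f"pics/{n}10.png",cv2.resize(p,None,fx=3,fy=3,interpolation=2))
E
```

```text
t 14.85 tcp [ 0.5011 -0.174   0.2186] yaw 94.79 tilt z [-0.0038  0.0011 -1.    ] w 0.018 F [-0.3  0.8 -5.6]
[[-0.0039, 0.0023, 0.1111], np.float64(-0.004)]
```

View pics/scene10.png

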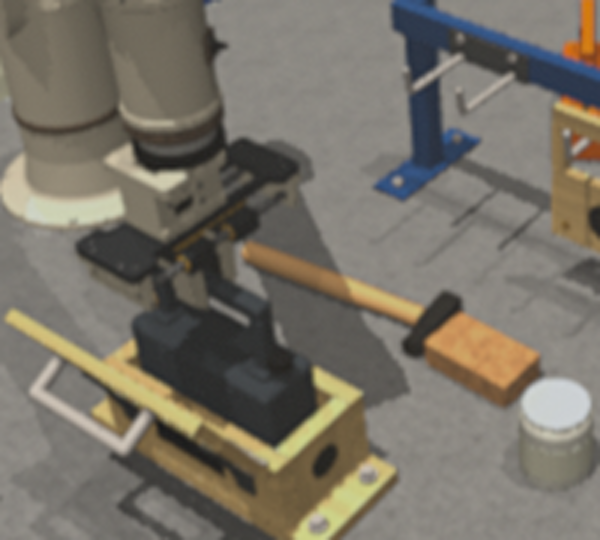

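View pics/top10.png

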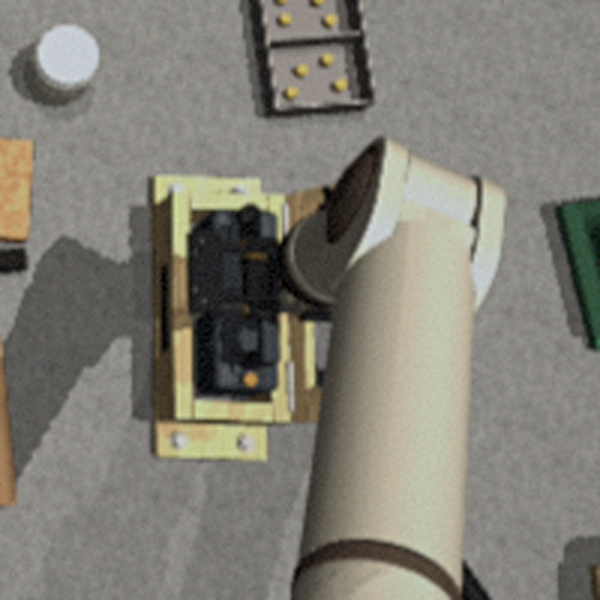

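The tank has entered the nest with gaps on all visible sides and no contact force. I'll lower it nearly to the floor.

>>> step_arm --deltas '[[[-0.002,0.002,0.02],0],[[-0.002,0.002,0.04],0],[[-0.002,0.002,0.06],0],[[-0.002,0.002,0.08],0],[[-0.002,0.002,0.095],0],[[-0.002,0.002,0.1],0],[[-0.002,0.002,0.1],0]]'

```text
time: 15.65
tool_pos: [0.5031, -0.1732, 0.1701]
orientation: [-0.001, -0.042, 0.999, 0.0]
ft_force: [0.4, -0.0, -5.5]
grip_width: 0.0175
```

>>> step_arm --deltas '[[[0,0,0.003],0],[[0,0,0.006],0],[[0,0,0.008],0],[[0,0,0.008],0]]'

```text
time: 16.05
tool_pos: [0.5035, -0.1733, 0.1668]
orientation: [0.0, -0.042, 0.999, -0.0]
ft_force: [0.9, 0.8, -4.5]
grip_width: 0.0177
```

>>> step_arm --deltas '[[[0,0,0.002],0],[[0,0,0.003],0],[[0,0,0.003],0]]'

```text
time: 16.35
tool_pos: [0.5034, -0.1733, 0.1651]
orientation: [-0.0, -0.042, 0.999, 0.0]
ft_force: [-0.5, 0.1, -5.5]
grip_width: 0.0179
```

>>> step_arm --deltas '[[[0,0,0.002],0],[[0,0,0.004],0],[[0,0,0.004],0]]'

```text
time: 16.65
tool_pos: [0.5034, -0.1733, 0.1632]
orientation: [-0.0, -0.042, 0.999, 0.0]
ft_force: [-0.6, -0.9, -5.1]
grip_width: 0.0177
```

>>> step_arm --deltas '[[[0,0,0.002],0],[[0,0,0.002],0]]'

```text
time: 16.85
tool_pos: [0.5034, -0.1733, 0.1632]
orientation: [0.0, -0.042, 0.999, 0.0]
ft_force: [-4.1, 1.3, 4.0]
grip_width: 0.0174
```

Contact: Fz rose from -5 to +4 N at the expected height, so I'll release.

>>> step_arm --deltas '[[[0,0,0],0],[[0,0,0],0],[[0,0,0],0],[[0,0,-0.01],0],[[0,0,-0.04],0],[[0,0,-0.1],0],[[0,0,-0.18],0],[[0,0,-0.26],0]]' --hand -0.2

```text
time: 17.65
tool_pos: [0.5031, -0.1732, 0.2936]
orientation: [-0.0, -0.042, 0.999, 0.0]
ft_force: [0.2, -0.5, -0.4]
grip_width: 0.0368
```

>>> step_arm --deltas '[[[0,0,-0.05],0],[[0.05,0.1,-0.1],0],[[0.1,0.2,-0.1],0],[[0.15,0.3,-0.1],0],[[0.15,0.4,-0.1],0],[[0.15,0.4,-0.1],0]]'

```text
time: 18.25
tool_pos: [0.4106, 0.024, 0.3431]
orientation: [0.001, -0.044, 0.999, 0.0]
ft_force: [1.6, -0.0, -0.4]
grip_width: 0.0367
```

```bash
python3 - <<'E'
from h import *
from cell import bot
np.set_printoptions(precision=4,suppress=True)
for n in("scene","top"):
    c=bot.read_camera(n);W=cloud(c);Z=W[...,2];px=c["pixels"].astype(int)
    a=np.radians(4.85);ex=np.array([np.cos(a),np.sin(a)]);ey=np.array([-ex[1],ex[0]])
    D=W[...,:2]-[.5019,-.1726];X=D@ex;Y=D@ey
    dark=(px.max(-1)<110)&(px.max(-1)-px.min(-1)<30)
    for l,lo,hi in(("body",.085,.11),("bar",.166,.185)):
        m=(abs(X)<.1)&(abs(Y)<.037)&(Z>lo)&(Z<hi)&dark
        print(n,l,m.sum(),"X",np.percentile(X[m],[1,99]),"Y",np.percentile(Y[m],[1,99]),"Z",np.percentile(Z[m],[1,50,99]))
        A=np.c_[X[m],Y[m],np.ones(m.sum())];print(np.linalg.lstsq(A,Z[m],rcond=None)[0])
    # open frame plane: uncovered underside points
    g=(abs(X)<.115)&(Y<-.066)&(Y>-.13)&(Z>.12)&(Z<.24);
    if g.sum()>20:
        k=np.polyfit(Z[g],Y[g],1);print("frame angle approx",np.pi/2+np.arctan(-k[0]))
    p=c["pixels"];p=p[110:330,120:400] if n=="scene" else p[90:330,290:570]
    cv2.imwrite(f"pics/{n}11.png",cv2.resize(p,None,fx=2.4,fy=2.4,interpolation=2))
rel([])
E
```

```text
scene body 844 X [-0.0811  0.0903] Y [-0.0337  0.0269] Z [0.09   0.097  0.1079]
[0.0018 0.0158 0.0974]
scene bar 299 X [-0.0655  0.0737] Y [-0.013   0.0057] Z [0.1662 0.174  0.178 ]
[-0.002   0.2478  0.1747]
frame angle approx 1.9473380236229474
top body 23 X [-0.0838  0.0989] Y [-0.0359  0.0315] Z [0.0853 0.0939 0.1012]
[-0.0175  0.0465  0.0948]
top bar 108 X [-0.0624  0.0718] Y [-0.0106  0.006 ] Z [0.1688 0.1758 0.1812]
[-0.0106  0.1579  0.1765]
frame angle approx 2.0375081231673615
t 18.35 tcp [0.4114 0.0232 0.343 ] yaw 95.15 tilt z [ 0.0016  0.0005 -1.    ] w 0.0369 F [ 0.5 -0.3  0.1]
```

View pics/scene11.png

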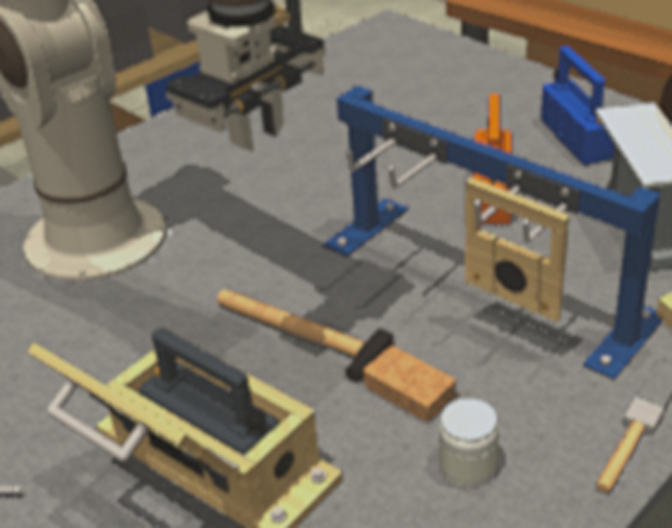

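View pics/top11.png

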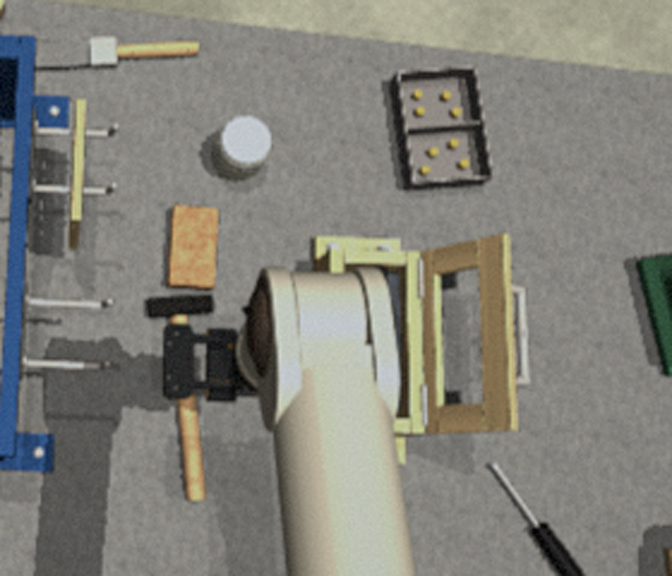

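The tank sits in the nest: its bar top is at about 0.176 m (expected 0.176) and its centre is within about 5 mm. The frame is open, and the other objects are where they were.

```bash
python3 -c "
from cell import bot
print(bot.hand_in())"
```

```text
the job is handed in; nothing more can be done
None
```

I loaded the jig and handed the job in after about 18 s of robot time; no verdict was reported.

**What I did**
- **Frame:** I pinched the steel handle, followed it round to about 1.68 rad and let go. It fell open onto its stops.
- **Tank:** I pinched its bar, raised it about 41 mm, and drew it about 120 mm along the rail's -y. I then lowered it into the nest until the vertical wrist force went from -5 to +4 N, and released it.

**Last checks**
- **Tank height:** the bar top is at about 0.174–0.176 m, where 0.176 m was expected for a seated tank.
- **Tank centre:** it is within about 5 mm of the nest centre.
- **Upright:** the lengthwise tilt fits as close to zero. I judged the crosswise tilt by eye, because the bar fits (slopes of 0.16 and 0.25) mix in points from its sides and are no measure of it. The scene view's body-top fit gave 0.016.
- **Frame:** it looks open on its stops in both pictures. The two rough angle fits disagree slightly, 2.04 rad from the top camera and 1.95 rad from the scene camera, but both exceed 1.9.
- **Other objects:** the template still hangs on its hook, and the sanding block, mallet and tin look unmoved. I checked these by eye only.
- **Robot:** the gripper is empty and clear, with wrist force near zero.

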